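# Set up the smoker station: everything in its matching holder

## Robot

A 7-joint arm with a two-finger parallel gripper is mounted at the origin on the work surface. World frame = base frame: x ahead of the robot, y to its left, z up, the work surface at z = 0. Lengths are in m, angles in rad, forces in N, time in s.
With the tool pointing down it reaches from about 0.4 to 0.85 m from the base axis. Payload 4.5 kg.
Tool frame: the origin (TCP) lies midway between the tips of the shut fingers; the grasp point (between the pads) lies 19 mm behind it; x points along the fingers, y is the direction in which the jaws open and shut, and the axes are right-handed (so a half turn about x gives the same grasp; the last joint's range is limited). The gripper opens to 88 mm and grips with 3 to 60 N. Pads are 18 mm wide; open, the fingers measure 123 mm over their backs; the gripper's body (75 mm by 187 mm) begins 45 mm behind the grasp point.
Start: joints at [-1.186, 0.689, -0.195, 1.565, 0.157, 0.902, -0.215], TCP at [0.215, 0.587, 0.239] pointing down, gripper open.
Joint ranges: [-3.01, 3.01], [-0.46, 2.08], [-1.47, 1.51], [0.13, 2.56], [-1, 4.14], [0.04, 2.09], [-2.66, 2.66]. Speed limits (rad/s): [2.57, 2.57, 3.14, 3.14, 3.14, 3.14, 3.14].

## Interface

Orientations are given as a unit quaternion [x, y, z, w].
In Python, from plant import r gives the robot as it stands.
- The arm moves only by the tool arm_command, never from a script. Its argument "plan" is a list of rows, each a list of 5 numbers: the finger opening in m, from 0 to 0.0881, then the shift along the tool's x, y, z in m, then the turn about the tool's x in rad. In form: [[grip, dx, dy, dz, roll], ...]. A call has 1 to 12 rows; each row shifts and turns the commanded pose from where the row before left it, along the tool's axes as they then stand; what a row does not reach is not made up. A row lasts 1/8 s, in which the tool goes at most 62.5 mm and 10.7 degrees, less where a joint would pass 70% of its speed; a pose out of reach is approached as far as the arm can. A call is refused whole if a number of a shift passes 0.0625 or a number of a turn 0.188, either way. A call with a gripper value outside its range is refused whole. The fingers move at their own pace and stop on an object; "force" is the grip in N (left out, the last holds). Time passes only in rows, so rows that do not move let the fingers close. It gives the time, the measured TCP pose, the force and the opening at its end, in the units of the state.
- r.get_state(): the state, without advancing time (a new reading comes with each control period).
- r.snapshot(name): name is "scene" or "side" or "wrist"; returns (picture, depth): 384x512x3 uint8, red, green, blue; 384x512 float32, m along the optical axis (not along the pixel's ray), 0 where there is no reading.
- r.calibration(name): a dict with "fx", "fy", "cx", "cy" (pixels), "eye" and "orientation" of the camera in the world; the wrist camera has in their place "mount" (4x4, takes a point from camera to tool coordinates, whose origin is the TCP and whose axes are the tool frame's). Camera axes: x right, y down, z forward; pixel columns grow to the right and rows downward; lengths in m; the calibration is good to about 2 mm. A picture is of the moment at which its call begins: read the wrist's pose just before it. calibration takes no time and is no camera call.
- r.finish_job(): hands the job in, once; it reports no verdict.
The state is a dict: "clock": time; "q": joint angles; "qd": joint speeds; "joint_torque": joint torques, N m; "tool_pos": TCP position; "eef_rot": TCP orientation; "contact_force": force on the tool from outside, world axes, zero at the start; "moment": the same for the moment, N m; "opening": opening from 0.0 (shut) to 1.0 (fully open).
Only numpy, scipy, OpenCV 4.12 (cv2) and the standard library are available. Lean on these libraries where they do the work, as an engineer would, in place of code of your own. Each camera call takes 0.05 s, during which the arm holds its last target.

## Task

Put each of the four things in the holder that matches it: the red-lidded canister upright in the red round tray, the green tin upright in the green square tray (first clear the canister, left there by mistake), the blue probe case in the blue oblong tray, and the tongs along the yellow rest, both ends sticking out equally. Set each down gently and flat on the floor of its holder, without dropping or knocking things. Leave the terracotta sauce cup and the blue spoon rest where they are.

Things in the scene. Friction and masses are not known exactly. Their poses are not given: they have to be found in the camera images.
- canister: Clear acrylic canister with a red clip-on lid, a plain upright cylinder 60 mm in diameter and 64 mm tall (clear up to 46 mm, red lid above, two thin steel clips), about 160 g. At every start it stands, wrongly, in the green square holder. Origin: centre of the underside; z up (its axis).
- chip_tin: Closed green square tin of wood chips, 58 x 58 mm and 52 mm tall, steel band, about 180 g, standing loose on the counter. Origin: centre of the underside; z up, x and y along its sides.
- probe_case: Blue oblong charging case of a meat probe, a solid block 110 mm long (its x), 40 mm wide (its y), 30 mm tall, with a steel probe as a 3 mm high rib along the middle of its top, about 150 g, lying flat on the counter, long side roughly across the robot's view (along world y). Origin: centre of the underside; z up.
- tongs: Short closed stainless tongs with yellow grips, one rigid piece lying on edge on the counter: 170 mm long (its x), 24 mm tall, 32 mm wide (its y) over the yellow grips, which cover the middle 70 mm and are the place to pinch (across y); 32 mm wide at the heads too; about 120 g, balanced within 5 mm of the middle. At the start roughly along world y. Origin: middle of the length, centre of the underside; z up.
- round_holder: Red round tray for the canister: outer diameter 96 mm, inside diameter 78 mm, floor 3 mm thick, rim 8 mm high. Fixed to the counter. Origin: centre of its underside, on the counter; z up.
- square_holder: Green square tray for the green tin: outside 92 x 92 mm, inside 76 x 76 mm, floor 3 mm thick, rim 8 mm high. Fixed to the counter. Origin: centre of its underside, on the counter; z up, x and y along its sides.
- oblong_holder: Blue oblong tray for the probe case: outside 146 mm (its x) x 74 mm (its y), inside 130 x 58 mm, floor 3 mm thick, rim 8 mm high. Fixed to the counter. Origin: centre of its underside, on the counter; z up.
- tongs_rest: Glazed yellow tongs rest, a straight channel open at both ends: 120 mm long (its x), 74 mm wide outside, 56 mm inside (its y), floor 3 mm thick, two side walls 8 mm high. The tongs lie along it and stick out about 25 mm at each end. Fixed to the counter. Origin: centre of its underside, on the counter; z up.
- sauce_cup: Bystander: terracotta sauce cup, 64 mm across, 38 mm tall, at the right of the counter; leave it. Origin: centre of the underside; z up.
- spoon_rest: Bystander: blue ceramic spoon rest, a round dish about 84 mm across with a short handle to its -x, 14 mm tall, at the left of the counter; leave it. Origin: centre of the dish's underside; z up.

How it is judged:
At the end, for the whole second after the job is handed in: Each thing rests level (0.05 rad) on its own holder's floor (underside below 5 mm), within 14 mm of its centre (tongs 15 mm lengthwise); case and tongs within 0.25 rad of the holder's long axis; all released, at rest; cup and spoon rest upright, within 30 mm of their start (horizontal distance between canister and round_holder below 0.014 m and z of canister in the frame of round_holder between 0 and 0.005 m and angle between each of canister, chip_tin, probe_case, tongs's own z axis and vertical below 0.05 rad and linear speed of each of canister, chip_tin, probe_case, tongs below 0.02 m/s and angular speed of each of canister, chip_tin, probe_case, tongs below 0.2 rad/s and horizontal distance between chip_tin and square_holder below 0.014 m and z of chip_tin in the frame of square_holder between 0 and 0.005 m and horizontal distance between probe_case and oblong_holder below 0.014 m and z of probe_case in the frame of oblong_holder between 0 and 0.005 m and angle between the x axis of probe_case and the x axis of oblong_holder, either way round below 0.25 rad and x of tongs in the frame of tongs_rest between -0.015 and 0.015 m and y of tongs in the frame of tongs_rest between -0.014 and 0.014 m and z of tongs in the frame of tongs_rest between 0 and 0.005 m and angle between the x axis of tongs and the x axis of tongs_rest, either way round below 0.25 rad and distance of each of sauce_cup, spoon_rest from where it was at the start of the episode below 0.03 m and angle between each of sauce_cup, spoon_rest's own z axis and vertical below 0.15 rad); the robot touches nothing.
It fails at once if the canister is dropped or knocked flying (moving faster than 0.7 m/s while not between the fingers) (linear speed of canister above 0.7 m/s and contact force between the fingers and canister below 0.05 N).
It fails at once if the green tin is dropped or knocked flying (moving faster than 0.7 m/s while not between the fingers) (linear speed of chip_tin above 0.7 m/s and contact force between the fingers and chip_tin below 0.05 N).
It fails at once if the blue probe case is dropped or knocked flying (moving faster than 0.7 m/s while not between the fingers) (linear speed of probe_case above 0.7 m/s and contact force between the fingers and probe_case below 0.05 N).
It fails at once if the tongs is dropped or knocked flying (moving faster than 0.7 m/s while not between the fingers) (linear speed of tongs above 0.7 m/s and contact force between the fingers and tongs below 0.05 N).
It fails at once if the sauce cup or the spoon rest is moved more than 30 mm (distance of any of sauce_cup, spoon_rest from where it was at the start of the episode above 0.03 m).
It also fails if it takes over 106 s, if anything falls off the work surface, if the arm or the gripper's body presses on something with over 40 N, if the wrist force passes 120 N, or if a joint passes its speed limit or range.

## Working session

There is one attempt and no reset: what is moved stays moved. The work goes in short steps, Python scripts to look and compute and a tool call to move; the robot and the scene stay as the last step left them, time stands still between calls to the robot, and variables do not carry over. Pictures are saved under pics/ and viewed, and the job is handed in when it is done.

Besides the shell and the picture viewer there is one more tool, called after "Emit:" as name(argument=value, ...) on one line, values as JSON. arm_command: Moves the arm, as the interface text tells. Its arguments: {"type":"object","properties":{"plan":{"type":"array","items":{"type":"array","items":{"type":"number"}}},"force":{"type":"number"}},"required":["plan"]}

```bash
ls; mkdir -p pics; python3 - <<'E'
from plant import r
import cv2,numpy as np
s=r.get_state();print({k:np.round(v,3).tolist() if not isinstance(v,float) else v for k,v in s.items()})
for n in ["scene","side","wrist"]:
    print(n,r.calibration(n))
ims=[]
for n in ["scene","side"]:
    p,d=r.snapshot(n); np.savez("pics/%s0.npz"%n,p=p,d=d); cv2.imwrite("pics/%s0.png"%n,p[:,:,::-1])
E
```

```text
pics
{'clock': 0.0, 'q': [-1.186, 0.69, -0.195, 1.566, 0.157, 0.902, -0.215], 'qd': [0.001, -0.0, -0.001, -0.0, 0.001, 0.001, -0.002], 'joint_torque': [-0.001, -52.756, -1.267, -15.342, -0.053, 0.007, 0.0], 'tool_pos': [0.215, 0.586, 0.238], 'eef_rot': [0.123, 0.696, -0.124, 0.696], 'contact_force': [0.81, -0.719, 0.507], 'moment': [-0.017, -0.004, 0.007], 'opening': 1.003066658419227}
scene {'fx': 350.08009715813955, 'fy': 350.08009715813955, 'cx': 252.54265400902705, 'cy': 190.14182095197017, 'eye': array([1.27716032, 0.15058007, 0.6305271 ]), 'orientation': array([ 0.56636402,  0.70527713, -0.33093848, -0.26887858])}
side {'fx': 381.44676314187546, 'fy': 381.44676314187546, 'cx': 253.4007314463635, 'cy': 196.78901595890028, 'eye': array([0.37845034, 0.84781382, 0.54184645]), 'orientation': array([-0.09883019,  0.85874743, -0.49927617,  0.05923479])}
wrist {'fx': 266.25024266532245, 'fy': 266.25024266532245, 'cx': 253.860956868479, 'cy': 195.117902181325, 'mount': array([[ 9.95820436e-04, -2.60137753e-01,  9.65571001e-01,
        -1.44709924e-01],
       [ 9.99999485e-01,  4.48371226e-04, -9.10530286e-04,
        -1.87673086e-04],
       [-1.96070951e-04,  9.65571410e-01,  2.60138066e-01,
        -6.66533685e-02],
       [ 0.00000000e+00,  0.00000000e+00,  0.00000000e+00,
         1.00000000e+00]])}
```

View pics/scene0.png

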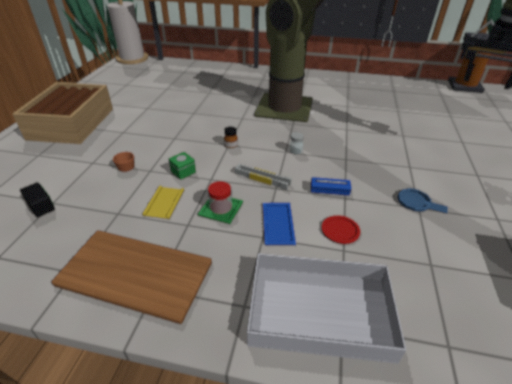

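View pics/side0.png

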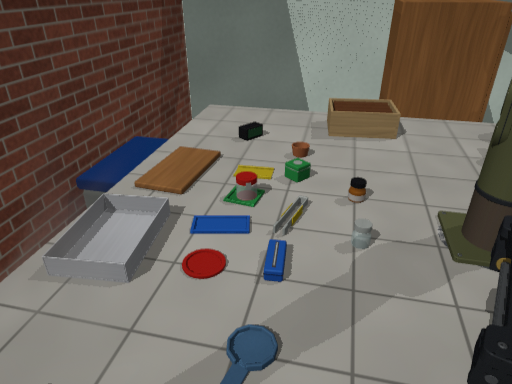

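The scene view shows the canister (220,197) in the green tray, tin (182,165), tongs (263,177), case (330,186), red tray (341,230), blue tray (278,223), yellow rest (164,202), cup (124,161) and spoon rest (413,200). Next I'll measure them.

```bash
cat > h.py <<'E'
import numpy as np,cv2
from scipy.spatial.transform import Rotation as R
from plant import r
def cloud(n,d,pose=None):
    c=r.calibration(n);v,u=np.mgrid[0:384,0:512]
    P=np.stack([(u-c['cx'])/c['fx']*d,(v-c['cy'])/c['fy']*d,d],-1)
    if n=='wrist':
        M=c['mount'];P=P@M[:3,:3].T+M[:3,3];Rm=R.from_quat(pose['eef_rot']).as_matrix();t=np.array(pose['tool_pos'])
    else: Rm=R.from_quat(c['orientation']).as_matrix();t=c['eye']
    return P@Rm.T+t
def ray(n,uv,z,pose=None):
    c=r.calibration(n);uv=np.atleast_2d(uv).astype(float)
    D=np.stack([(uv[:,0]-c['cx'])/c['fx'],(uv[:,1]-c['cy'])/c['fy'],np.ones(len(uv))],-1)
    if n=='wrist':
        M=c['mount'];Rm=R.from_quat(pose['eef_rot']).as_matrix();o=np.array(pose['tool_pos'])+Rm@M[:3,3];D=D@M[:3,:3].T@Rm.T
    else: D=D@R.from_quat(c['orientation']).as_matrix().T;o=c['eye']
    return o+D*((z-o[2])/D[:,2])[:,None]
HS={'red':[(0,8,150,60),(172,180,150,60)],'green':[(50,85,120,40)],'blue':[(108,125,170,60)],'yellow':[(20,34,140,80)],'terra':[(5,14,100,60)],'dblue':[(100,112,80,40)]}
def mask(p,c):
    h=cv2.cvtColor(p,cv2.COLOR_RGB2HSV);m=np.zeros(p.shape[:2],np.uint8)
    for a,b,s,v in HS[c]: m|=cv2.inRange(h,(a,s,v),(b,255,255))
    return m
def blobs(p,c,amin=40):
    n,l,st,ce=cv2.connectedComponentsWithStats(mask(p,c))
    return [(l==i,st[i],ce[i]) for i in range(1,n) if st[i][4]>=amin]
def fit(xy):
    (cx,cy),(w,h),a=cv2.minAreaRect((xy*1000).astype(np.float32))
    if h>w: w,h,a=h,w,a+90
    a=(a+90)%180-90
    return np.round([cx,cy,w,h,a],1)
E
python3 - <<'E'
from h import *
for n in ["scene","side"]:
    f=np.load(f'pics/{n}0.npz');p,d=f['p'],f['d'];W=cloud(n,d)
    for c in HS:
        for m,st,ce in blobs(p,c):
            k=m&(d>0);X=W[k]
            if len(X)<20: continue
            md=np.median(X,0)
            if not(0.2<md[0]<1 and abs(md[1])<.6 and md[2]<.15): continue
            print(n,c,st[4],ce.round(),'zpct',np.percentile(X[:,2],[5,50,95]).round(3),'fit',fit(X[:,:2]),'med',md[:2].round(3))
E
```

```text
scene red 309 [219. 190.] zpct [0.058 0.067 0.069] fit [621.7 -77.9  57.2  51.2  15.5] med [ 0.628 -0.076]
scene red 792 [340. 229.] zpct [0.002 0.004 0.009] fit [637.8 235.1  91.2  90.3 -13.5] med [0.636 0.236]
scene green 333 [182. 167.] zpct [0.011 0.035 0.052] fit [ 500.1 -229.6   54.4   53.1  -36.5] med [ 0.513 -0.22 ]
scene green 355 [221. 212.] zpct [0.001 0.005 0.009] fit [628.1 -75.5  89.3  88.6  -8.6] med [ 0.647 -0.059]
scene blue 357 [330. 187.] zpct [0.011 0.026 0.031] fit [490.3 201.7 101.9  34.7 -84.2] med [0.501 0.202]
scene blue 1083 [278. 224.] zpct [0.001 0.003 0.009] fit [649.2  80.6 141.9  68.4  13.1] med [0.652 0.081]
scene yellow 86 [260. 179.] zpct [0.008 0.015 0.021] fit [490.1   2.8  64.9   6.8  76.1] med [0.491 0.003]
scene yellow 743 [163. 202.] zpct [0.001 0.003 0.008] fit [ 635.  -232.3  117.7   71.3    3.1] med [ 0.638 -0.235]
scene terra 68 [230. 138.] zpct [0.027 0.035 0.046] fit [ 327.7 -129.6   39.5   16.9  -73.3] med [ 0.33  -0.126]
scene terra 308 [124. 161.] zpct [0.008 0.025 0.036] fit [ 506.9 -412.6   63.    58.    22.7] med [ 0.508 -0.414]
sce
[... 1486 characters left out ...]
209.5  259.6  107.3  -88. ] med [ 0.892 -0.178]
side terra 61 [212. 154.] zpct [0.016 0.02  0.022] fit [ 803.5 -295.9   74.6   46.9   88.6] med [ 0.8   -0.303]
side terra 350 [187. 176.] zpct [0.007 0.02  0.022] fit [ 820.1 -160.2  238.6   69.5   81.8] med [ 0.818 -0.131]
side terra 125 [150. 184.] zpct [0.004 0.015 0.022] fit [906.7 -67.8  96.5  39.4  -5. ] med [ 0.905 -0.054]
side dblue 1053 [220. 225.] zpct [0.002 0.004 0.009] fit [646.7  83.2 148.   76.5  12.7] med [0.645 0.086]
side dblue 695 [275. 261.] zpct [0.008 0.03  0.032] fit [485.1 204.3 110.5  43.9 -85. ] med [0.48  0.229]
side dblue 2206 [249. 352.] zpct [0.004 0.006 0.015] fit [479.4 442.9 110.9  84.4 -82.3] med [0.486 0.436]
```

```bash
cat >> h.py <<'E'
def yaw(s):
    Rm=R.from_quat(s['eef_rot']).as_matrix();y=Rm[:,1];return np.degrees(np.arctan2(y[1],y[0]))
def go(x,y,z,jaw=None,s=None):
    """needed total shift in tool axes and roll (deg of jaw axis, mod 180)"""
    s=s or r.get_state();Rm=R.from_quat(s['eef_rot']).as_matrix()
    d=Rm.T@(np.array([x,y,z])-s['tool_pos'])
    print('pos',np.round(s['tool_pos'],4),'yaw',round(yaw(s),2),'tilt',np.round(Rm[:,0],3),'shift',d.round(4),'q7',round(s['q'][6],3),'clk',round(s['clock'],2),'open',round(s['opening'],3),'F',np.round(s['contact_force'],1))
    if jaw is not None:
        t=(yaw(s)-jaw+90)%180-90;print('roll deg',round(t,1),'rad',round(np.radians(t),3))
E
python3 - <<'E'
from h import *
s=r.get_state();print(R.from_quat(s['eef_rot']).as_matrix().round(3))
go(0.486,0.2035,0.15,4.8)
E
```

```text
[[-0.001  0.344  0.939]
 [-0.002  0.939 -0.344]
 [-1.    -0.002  0.   ]]
pos [0.2146 0.5864 0.238 ] yaw 69.91 tilt [-0.001 -0.002 -1.   ] shift [ 0.0885 -0.2662  0.3864] q7 -0.215 clk 0.1 open 0.999 F [ 0.3 -0.1  0.2]
roll deg 65.1 rad 1.136
```

Emit:
arm_command(plan=[[0.0881,0,-0.0266,0.0386,0],[0.0881,0,-0.0266,0.0386,0],[0.0881,0.005,-0.0266,0.0386,0],[0.0881,0.005,-0.0266,0.0386,0],[0.0881,0.005,-0.0266,0.0386,0],[0.0881,0.005,-0.0266,0.0386,0],[0.0881,0.005,-0.0266,0.0386,0],[0.0881,0.005,-0.0266,0.0386,0],[0.0881,0.005,-0.0266,0.0386,0],[0.0881,0.005,-0.0266,0.0386,0]])

```text
clock: 1.35
tool_pos: [0.4865, 0.2031, 0.1983]
eef_rot: [0.123, 0.696, -0.123, 0.696]
contact_force: [-0.4, -0.2, 0.3]
opening: 1.0
```

Emit:
arm_command(plan=[[0.0881,0,0,0,0.16],[0.0881,0,0,0,0.16],[0.0881,0,0,0,0.16],[0.0881,0,0,0,0.16],[0.0881,0,0,0,0.16],[0.0881,0,0,0,0.16],[0.0881,0,0,0,0.176],[0.0881,0,0,0,0]])

```text
clock: 2.35
tool_pos: [0.4856, 0.2046, 0.1985]
eef_rot: [0.478, 0.521, -0.478, 0.521]
contact_force: [-0.5, 0.1, -0.6]
opening: 1.0
```

```bash
cat > look.py <<'E'
from h import *
import sys
def look(tag,cols,n='wrist'):
    s=r.get_state();p,d=r.snapshot(n);W=cloud(n,d,s)
    cv2.imwrite(f'pics/{tag}.png',p[:,:,::-1]);np.savez(f'pics/{tag}.npz',p=p,d=d,W=W)
    for c in cols:
        for m,st,ce in blobs(p,c,100):
            k=cv2.erode(m.astype(np.uint8),np.ones((3,3)))>0;X=W[k&(d>0)]
            if len(X)<30: continue
            zt=np.percentile(X[:,2],90);T=X[abs(X[:,2]-zt)<.006]
            print(c,st[4],ce.round(),'z',np.percentile(X[:,2],[5,50,95]).round(3),'all',fit(X[:,:2]),'top',fit(T[:,:2]))
E
python3 - <<'E'
from look import *
go(0.486,0.2035,0.15,4.8)
look('w1',['blue','dblue'])
E
```

```text
pos [0.4856 0.2046 0.1985] yaw 4.93 tilt [-0.    -0.001 -1.   ] shift [0.0485 0.0003 0.0011] q7 -0.311 clk 2.35 open 1.0 F [-0.5  0.1 -0.6]
roll deg 0.1 rad 0.002
blue 2123 [252. 179.] z [0.028 0.029 0.03 ] all [483.2 201.7 102.9  34.2 -84.4] top [483.2 201.7 102.9  34.2 -84.4]
blue 455 [398. 252.] z [0.001 0.006 0.008] all [696.5 117.9  49.2  24.5 -34.5] top [696.5 117.9  49.2  24.5 -34.5]
blue 324 [320. 260.] z [0.001 0.003 0.008] all [556.9 134.2 138.   29.5 -55.3] top [587.7  92.6  33.4  20.2  10.5]
dblue 887 [268.   8.] z [0.003 0.01  0.014] all [483.6 393.1  63.4  20.    4.8] top [483.9 391.4  63.4  16.7   5.5]
dblue 2223 [252. 180.] z [0.028 0.029 0.03 ] all [483.4 200.9 104.2  35.1 -85.2] top [483.4 200.9 104.2  35.1 -85.2]
dblue 488 [398. 252.] z [0.001 0.006 0.008] all [692.  109.9  37.7  35.2  12.9] top [692.  109.9  37.7  35.2  12.9]
dblue 349 [319. 260.] z [0.001 0.006 0.008] all [556.6 134.2 138.4  30.3 -55.4] top [588.   92.1  35.6  21.4  11.9]
dblue 128 [324. 296.] z [0.006 0.007 0.008] all [598.9  35.5  30.8   5.3  10.3] top [598.9  35.5  30.8   5.3  10.3]
```

View pics/w1.png

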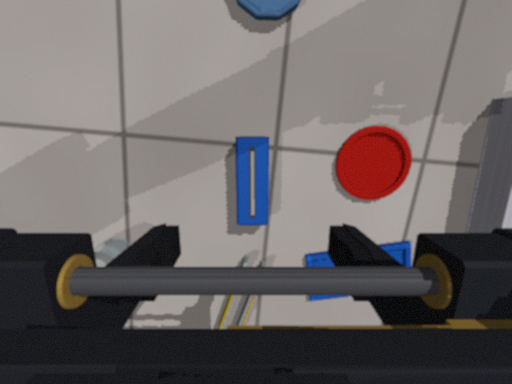

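```bash
python3 - <<'E'
from h import *
print(ray('scene',[[296,152],[231,146]],0.0).round(3))
f=np.load('pics/side0.npz');W=cloud('side',f['d']);print(W[230,362],W[190,357])
E
```

```text
[[ 0.308  0.086  0.   ]
 [ 0.319 -0.13   0.   ]]
[0.30457579 0.1043619  0.05336396] [ 0.31329794 -0.11543093  0.03761002]
```

Emit:
arm_command(plan=[[0.0881,0.03,-0.0018,0.0025,0],[0.0881,0.05,0,0,0],[0.0881,0.05,0,0,0],[0.0881,0.04,0,0,0],[0.0881,0.0185,0,0,0],[0.0881,0,0,0,0]])

```text
clock: 3.15
tool_pos: [0.4839, 0.2017, 0.0096]
eef_rot: [0.478, 0.521, -0.479, 0.52]
contact_force: [0.2, -0.1, 0.4]
opening: 0.997
```

Emit:
arm_command(force=20, plan=[[0.035,0,0,0,0],[0.035,0,0,0,0],[0.035,0,0,0,0],[0.035,0,0,0,0],[0.035,0,0,0,0],[0.035,0,0,0,0],[0.035,0,0,0,0]])

```text
clock: 4.03
tool_pos: [0.4842, 0.2019, 0.0104]
eef_rot: [0.479, 0.521, -0.479, 0.521]
contact_force: [-0.9, 1.2, 3.3]
opening: 0.448
```

Emit:
arm_command(plan=[[0.035,-0.01,0,0,0],[0.035,-0.035,0,0,0],[0.035,-0.035,0,0,0],[0.035,0,0,0,0.179],[0.035,0,0,0,0.179],[0.035,0,0,0,0.179],[0.035,0,0,0,0.179],[0.035,0,0,0,0.179],[0.035,0,0,0,0.179],[0.035,0,0,0,0.179],[0.035,0,0,0,0.179],[0.035,0,0,0,0]])

```text
clock: 5.52
tool_pos: [0.484, 0.2021, 0.0904]
eef_rot: [-0.703, -0.079, 0.703, -0.079]
contact_force: [0.2, 0.5, -1.1]
opening: 0.451
```

```bash
python3 - <<'E'
from h import *
go(0.646,0.0815,0.09,-77.2)
E
```

```text
pos [0.484  0.2021 0.0904] yaw -77.11 tilt [-0. -0. -1.] shift [ 0.0004  0.1537 -0.131 ] q7 -1.137 clk 5.53 open 0.451 F [ 0.2  0.5 -1.1]
roll deg 0.1 rad 0.002
```

Emit:
arm_command(plan=[[0.035,0,0.02,-0.017,0],[0.035,0,0.038,-0.0325,0],[0.035,0,0.038,-0.0325,0],[0.035,0,0.038,-0.0325,0],[0.035,0,0.0197,-0.0165,0],[0.035,0,0,0,0]])

```text
clock: 6.28
tool_pos: [0.6472, 0.0783, 0.0904]
eef_rot: [0.703, 0.078, -0.702, 0.079]
contact_force: [-0.1, -0.0, -1.7]
opening: 0.452
```

```bash
python3 - <<'E'
from look import *
go(0.646,0.0815,0.0135,-77.2)
look('w2',['blue','dblue'])
look('s2',['blue','dblue'],'side')
E
```

```text
pos [0.6472 0.0783 0.0904] yaw -77.26 tilt [ 0.001 -0.001 -1.   ] shift [ 0.0769 -0.0035  0.0005] q7 -1.045 clk 6.28 open 0.452 F [-0.1 -0.  -1.7]
roll deg -0.1 rad -0.001
blue 10147 [252. 185.] z [0.002 0.108 0.11 ] all [670.5  84.5  92.3  69.7  13.4] top [670.2  83.7  59.7  39.8  12.7]
blue 719 [233. 310.] z [0.108 0.109 0.11 ] all [611.8  81.9  18.2  13.2  12.2] top [611.8  81.9  18.2  13.2  12.2]
blue 719 [274. 309.] z [0.108 0.109 0.11 ] all [617.   59.4  17.7  13.   13.3] top [617.   59.4  17.7  13.   13.3]
dblue 10699 [252. 186.] z [0.002 0.108 0.11 ] all [670.1  84.4  93.4  71.1  13.4] top [670.   83.8  60.4  39.6  13.3]
dblue 766 [234. 309.] z [0.108 0.109 0.11 ] all [611.6  81.8  19.6  13.1  11.9] top [611.6  81.8  19.6  13.1  11.9]
dblue 790 [274. 309.] z [0.108 0.109 0.11 ] all [616.6  59.5  19.7  13.7  13.2] top [616.6  59.5  19.7  13.7  13.2]
blue 1744 [122. 160.] z [-0.332 -0.328 -0.324] all [1536.3 -926.6  596.9  212.4   89. ] top [1537.7 -922.8  586.2  208.3  -89.9]
blue 150 [233. 190.] z [0.104 0.109 0.111] all [608.7  87.7  43.5  22.4  33.2] top [608.7  87.7  43.5  22.4  33.2]
blue 216 [204. 194.] z [0.088 0.102 0.111] all [674.1 104.1  35.1  16.1  15.4] top [673.8 104.   31.6  16.1  15.4]
blue 965 [220. 224.] z [0.002 0.004 0.009] all [646.   84.5 136.5  73.4  13.5] top [646.   84.5 136.5  73.4  13.5]
dblue 1925 [120. 162.] z [-0.334 -0.328 -0.324] all [1535.3 -924.3  602.   216.6   88.8] top [1537.5 -924.3  588.2  210.7  -89.6]
dblue 561 [220. 194.] z [0.086 0.102 0.111] all [642.   90.7 104.8  27.4  14.4] top [640.9  92.5 104.7  26.2  17.9]
dblue 1072 [221. 224.] z [0.002 0.004 0.009] all [645.4  84.6 139.9  73.7  13.8] top [645.4  84.6 139.9  73.7  13.8]
dblue 2199 [249. 352.] z [0.004 0.006 0.014] all [479.  443.4 108.7  80.4 -81.4] top [479.6 433.4  86.4  80.8 -50.5]
```

View pics/w2.png

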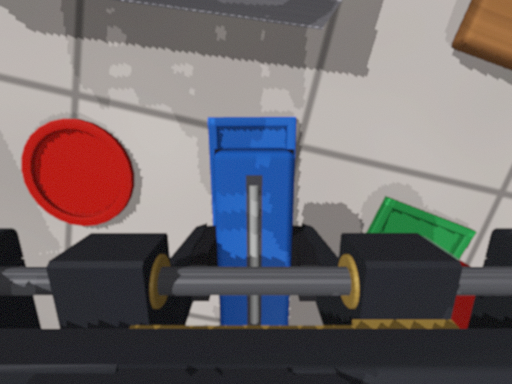

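View pics/s2.png

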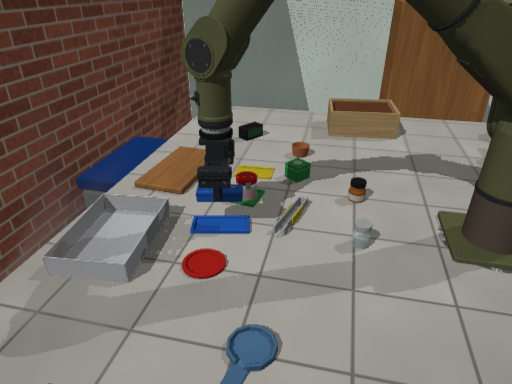

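Emit:
arm_command(plan=[[0.035,0.02,-0.0035,0,0],[0.035,0.03,0,0,0],[0.035,0.015,0,0,0],[0.035,0.006,0,0,0],[0.035,0.003,0,0,0],[0.035,0.002,0,0,0],[0.035,0,0,0,0]])

```text
clock: 7.25
tool_pos: [0.6456, 0.0843, 0.0147]
eef_rot: [0.703, 0.079, -0.702, 0.079]
contact_force: [-0.6, -0.7, -2.2]
opening: 0.451
```

```bash
python3 - <<'E'
from look import *
go(0.646,0.0815,0.0135,-77.2)
E
```

```text
pos [0.6456 0.0843 0.0147] yaw -77.23 tilt [ 0.001  0.    -1.   ] shift [0.0012 0.0028 0.0002] q7 -1.01 clk 7.25 open 0.451 F [-0.6 -0.7 -2.2]
roll deg -0.0 rad -0.001
```

Emit:
arm_command(plan=[[0.035,0.001,0.002,0,0],[0.035,0.001,0,0,0],[0.035,0,0,0,0]])

```text
clock: 7.62
tool_pos: [0.6461, 0.0821, 0.0134]
eef_rot: [0.703, 0.079, -0.702, 0.078]
contact_force: [-1.6, -0.2, 5.8]
opening: 0.455
```

Contact with the floor. Release.

Emit:
arm_command(plan=[[0.046,0,0,0,0],[0.054,0,0,0,0],[0.062,0,0,0,0],[0.066,0,0,0,0],[0.066,-0.02,0,0,0],[0.066,-0.05,0,0,0],[0.0881,-0.06,0,0,0],[0.0881,-0.03,0,0,0],[0.0881,0,0,0,0]])

```text
clock: 8.75
tool_pos: [0.6477, 0.0821, 0.1765]
eef_rot: [0.705, 0.078, -0.7, 0.079]
contact_force: [0.7, -0.1, 0.1]
opening: 0.994
```

```bash
python3 - <<'E'
from look import *
look('s3',['blue'],'side')
look('w3',['blue','red','green'])
go(0.62,-0.075,0.17,-8.2)
E
```

```text
blue 1759 [122. 160.] z [-0.332 -0.328 -0.324] all [1539.6 -921.5  593.4  211.3   89.4] top [1537.3 -926.7  582.3  205.    89.7]
blue 1035 [220. 223.] z [0.004 0.013 0.034] all [645.5  85.6 136.1  70.9  13.6] top [641.9  94.8 108.9  27.5  17.8]
blue 6303 [257. 176.] z [0.001 0.008 0.033] all [646.6  78.6 140.3  68.8  13.4] top [645.   81.9 108.5  40.   12.7]
red 5001 [127. 160.] z [0.001 0.002 0.007] all [636.2 232.7  90.5  89.8  64.6] top [636.2 232.7  90.5  89.8  64.6]
red 1493 [397. 241.] z [0.058 0.066 0.068] all [652.5 -30.5 156.9  35.2  65.1] top [629.8 -79.3  49.3  35.2  65.1]
green 1867 [377. 204.] z [0.001 0.003 0.008] all [644.9 -47.6 158.7  58.1 -85.3] top [638.4 -78.8  89.5  60.2  82.4]
pos [0.6453 0.0826 0.1727] yaw -77.23 tilt [ 0.     0.001 -1.   ] shift [0.0026 0.1481 0.0596] q7 -1.096 clk 8.85 open 1.0 F [ 0.2 -0.2  0.9]
roll deg -69.0 rad -1.205
```

View pics/w3.png

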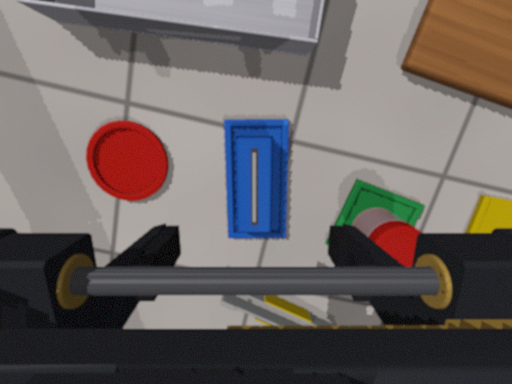

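Emit:
arm_command(plan=[[0.0881,0,0.025,0.002,0],[0.0881,0,0.035,0.005,0],[0.0881,0,0.035,0,0],[0.0881,0,0.035,0,0],[0.0881,0,0.018,0,0],[0.0881,0,0,0,0]])

```text
clock: 9.6
tool_pos: [0.671, -0.0646, 0.1713]
eef_rot: [-0.702, -0.078, 0.703, -0.078]
contact_force: [0.0, 0.1, 0.4]
opening: 0.998
```

```bash
python3 - <<'E'
from look import *
look('w4',['red','green'])
go(0.62,-0.075,0.018,-77)
E
```

```text
red 2485 [ 17. 157.] z [0.001 0.002 0.007] all [636.1 209.5  89.3  48.4  -1.4] top [636.1 209.2  89.3  47.8  -1.2]
red 2424 [257. 241.] z [0.064 0.066 0.067] all [621.8 -79.8  54.5  52.9 -75.9] top [621.8 -79.8  54.5  52.9 -75.9]
green 2409 [255. 203.] z [0.001 0.003 0.008] all [625.9 -78.5  86.7  86.5  -7.6] top [625.9 -78.5  86.7  86.5  -7.6]
green 490 [343. 317.] z [0.007 0.017 0.03 ] all [ 517.3 -221.1   53.7   23.   -67.6] top [ 523.6 -221.3   27.3    6.9  -53. ]
pos [ 0.6711 -0.0625  0.1714] yaw -77.23 tilt [-0.002  0.001 -1.   ] shift [0.1534 0.0011 0.0524] q7 -0.916 clk 9.65 open 0.999 F [ 0.1  0.1 -0.3]
roll deg -0.2 rad -0.004
```

View pics/w4.png

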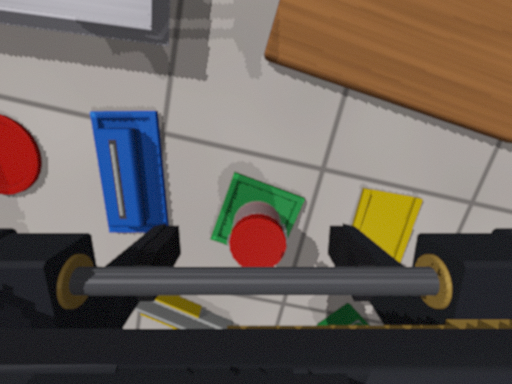

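```bash
python3 - <<'E'
from h import *
a=cv2.imread('pics/scene0.png')[170:230,180:260];b=cv2.imread('pics/side0.png')[160:215,215:300];c=cv2.imread('pics/w4.png')[190:280,205:305]
cv2.imwrite('pics/z.png',np.hstack([cv2.resize(i,(260,220),interpolation=cv2.INTER_CUBIC) for i in(a,b,c)]))
go(0.621,-0.078,0.018,-77)
E
```

```text
pos [ 0.6711 -0.0625  0.1714] yaw -77.23 tilt [-0.002  0.001 -1.   ] shift [0.1534 0.0043 0.0521] q7 -0.916 clk 9.65 open 0.999 F [ 0.1  0.1 -0.3]
roll deg -0.2 rad -0.004
```

View pics/z.png

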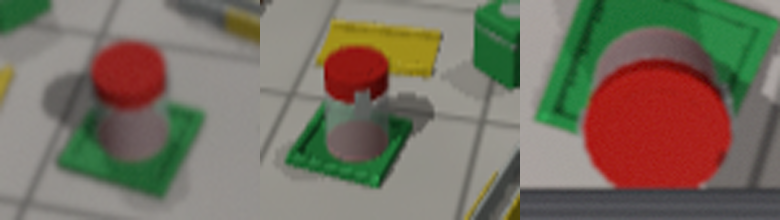

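Emit:
arm_command(plan=[[0.0881,0,0.004,0.026,0],[0.0881,0,0,0.026,0],[0.0881,0,0,0,-0.188],[0.0881,0,0,0,-0.188],[0.0881,0,0,0,-0.188],[0.0881,0,0,0,-0.188],[0.0881,0,0,0,-0.188],[0.0881,0,0,0,-0.188],[0.0881,0,0,0,-0.188],[0.0881,0,0,0,-0.188],[0.0881,0,0,0,0]])

```text
clock: 11.02
tool_pos: [0.6216, -0.0765, 0.1721]
eef_rot: [0.461, 0.537, -0.46, 0.536]
contact_force: [-0.4, -0.6, -0.4]
opening: 1.002
```

```bash
python3 - <<'E'
from look import *
go(0.621,-0.078,0.02)
look('w5',['red'])
E
```

```text
pos [ 0.6216 -0.0765  0.1721] yaw 8.75 tilt [-0.     0.002 -1.   ] shift [ 0.1521 -0.0008  0.0017] q7 0.25 clk 11.03 open 1.002 F [-0.4 -0.6 -0.4]
red 2733 [250. 195.] z [0.065 0.066 0.067] all [617.8 -78.7  55.7  55.  -80.7] top [617.8 -78.7  55.7  55.  -80.7]
```

Emit:
arm_command(plan=[[0.0881,0.03,-0.001,0.002,0],[0.0881,0.045,0,0,0],[0.0881,0.045,0,0,0],[0.0881,0.025,0,0,0],[0.0881,0.007,0,0,0],[0.0881,0,0,0,0]])

```text
clock: 11.82
tool_pos: [0.6213, -0.0806, 0.0205]
eef_rot: [0.461, 0.536, -0.461, 0.536]
contact_force: [0.7, -0.2, -0.0]
opening: 1.003
```

Emit:
arm_command(force=20, plan=[[0.068,0,0,0,0],[0.062,0,0,0,0],[0.055,0,0,0,0],[0.055,0,0,0,0],[0.055,0,0,0,0],[0.055,0,0,0,0]])

```text
clock: 12.58
tool_pos: [0.6209, -0.0812, 0.0208]
eef_rot: [0.461, 0.537, -0.461, 0.536]
contact_force: [-2.8, -0.7, 6.6]
opening: 0.672
```

```bash
python3 - <<'E'
from look import *
go(0.621,-0.078,0.02)
E
```

```text
pos [ 0.6209 -0.0812  0.0208] yaw 8.69 tilt [-0. -0. -1.] shift [ 0.0008  0.0006 -0.0031] q7 0.259 clk 12.57 open 0.672 F [-2.8 -0.7  6.6]
```

Emit:
arm_command(plan=[[0.05,-0.01,0,0,0],[0.05,-0.025,0,0,0],[0.05,-0.035,0,0,0],[0.05,-0.02,0,0,0],[0.05,0,0,0,0]])

```text
clock: 13.2
tool_pos: [0.6224, -0.0811, 0.1119]
eef_rot: [0.461, 0.535, -0.46, 0.538]
contact_force: [0.0, -0.1, -2.3]
opening: 0.677
```

```bash
python3 - <<'E'
from look import *
go(0.636,0.234,0.11)
look('s4',['red'],'side')
E
```

```text
pos [ 0.6224 -0.0811  0.1119] yaw 8.71 tilt [ 0.004 -0.    -1.   ] shift [ 0.0019  0.0612 -0.3094] q7 0.257 clk 13.2 open 0.677 F [ 0.  -0.1 -2.3]
red 224 [244. 148.] z [0.147 0.158 0.16 ] all [619.8 -66.2  48.1  40.4  46.8] top [619.3 -66.7  46.7  40.4  46.8]
red 1018 [203. 263.] z [0.002 0.004 0.009] all [633.8 239.8  88.5  87.3  84.7] top [633.8 239.9  88.3  87.2  86.7]
```

View pics/s4.png

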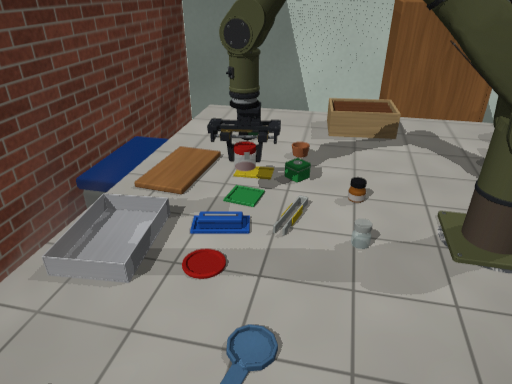

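Emit:
arm_command(plan=[[0.05,0,0.003,-0.015,0],[0.05,0,0.007,-0.035,0],[0.05,0,0.0075,-0.038,0],[0.05,0,0.0075,-0.038,0],[0.05,0,0.0075,-0.038,0],[0.05,0,0.0075,-0.038,0],[0.05,0,0.0075,-0.038,0],[0.05,0,0.007,-0.035,0],[0.05,0,0.005,-0.025,0],[0.05,0,0.0017,-0.0094,0],[0.05,0,0,0,0],[0.05,0,0,0,0]])

```text
clock: 14.75
tool_pos: [0.635, 0.2316, 0.1101]
eef_rot: [0.461, 0.536, -0.462, 0.536]
contact_force: [-0.3, -0.1, -2.3]
opening: 0.679
```

```bash
python3 - <<'E'
from look import *
go(0.636,0.234,0.0225)
look('w6',['red'])
E
```

```text
pos [0.635  0.2316 0.1101] yaw 8.57 tilt [-0.    -0.002 -1.   ] shift [ 0.0876  0.0014 -0.0024] q7 -0.152 clk 14.75 open 0.679 F [-0.3 -0.1 -2.3]
red 3795 [255. 171.] z [0.001 0.002 0.008] all [633.5 249.6  90.6  59.9   7.1] top [633.5 249.6  90.6  59.9   7.1]
red 6098 [254. 242.] z [0.15  0.155 0.156] all [634.  250.8  59.3  24.3   4.9] top [631.6 251.4  56.2  22.5   8.9]
red 3226 [253. 309.] z [0.155 0.156 0.156] all [636.4 218.9  53.8  15.9   7.7] top [636.4 218.9  53.8  15.9   7.7]
```

View pics/w6.png

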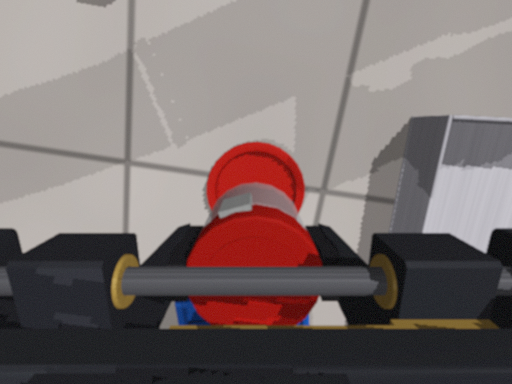

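Emit:
arm_command(plan=[[0.05,0.02,0.001,-0.0015,0],[0.05,0.03,0,0,0],[0.05,0.02,0,0,0],[0.05,0.01,0,0,0],[0.05,0.004,0,0,0],[0.05,0.002,0,0,0],[0.05,0.001,0,0,0],[0.05,0,0,0,0]])

```text
clock: 15.8
tool_pos: [0.6357, 0.2359, 0.0237]
eef_rot: [0.461, 0.536, -0.46, 0.537]
contact_force: [0.1, -0.9, -1.7]
opening: 0.677
```

Emit:
arm_command(plan=[[0.05,0.001,0,0,0],[0.05,0.001,0,0,0],[0.05,0,0,0,0]])

```text
clock: 16.18
tool_pos: [0.6354, 0.2357, 0.0212]
eef_rot: [0.461, 0.537, -0.461, 0.536]
contact_force: [0.2, -0.1, -2.1]
opening: 0.681
```

Emit:
arm_command(plan=[[0.05,0.001,0,0,0],[0.05,0,0,0,0]])

```text
clock: 16.42
tool_pos: [0.6355, 0.2358, 0.0208]
eef_rot: [0.461, 0.537, -0.461, 0.536]
contact_force: [-1.4, -0.7, 5.5]
opening: 0.672
```

Emit:
arm_command(plan=[[0.063,0,0,0,0],[0.068,0,0,0,0],[0.076,0,0,0,0],[0.084,0,0,0,0],[0.0881,-0.01,0,0,0],[0.0881,-0.04,0,0,0],[0.0881,-0.06,0,0,0],[0.0881,-0.04,0,0,0],[0.0881,0,0,0,0]])

```text
clock: 17.55
tool_pos: [0.6381, 0.2365, 0.1751]
eef_rot: [0.463, 0.535, -0.458, 0.538]
contact_force: [0.3, -0.2, -0.1]
opening: 1.002
```

```bash
python3 - <<'E'
from look import *
look('w7',['red'])
look('sc7',['red'],'scene')
go(0.4975,-0.229,0.17,-36)
E
```

```text
red 4366 [250. 182.] z [0.002 0.066 0.067] all [634.7 241.9  90.2  75.4   6.5] top [634.3 237.3  59.4  55.1  24.7]
red 374 [346. 213.] z [0.062 0.067 0.069] all [640.4 237.9  49.7  48.3  11.7] top [640.1 237.9  50.3  47.6  17.1]
red 304 [338. 233.] z [0.002 0.007 0.009] all [649.7 233.9  83.3  61.5  80. ] top [649.7 233.9  83.3  61.5  80. ]
pos [0.6352 0.2357 0.1706] yaw 8.71 tilt [ 0.  0. -1.] shift [ 4.000e-04 -2.065e-01  4.385e-01] q7 -0.161 clk 17.65 open 0.999 F [-0.6  0.  -0.4]
roll deg 44.7 rad 0.78
```

View pics/w7.png

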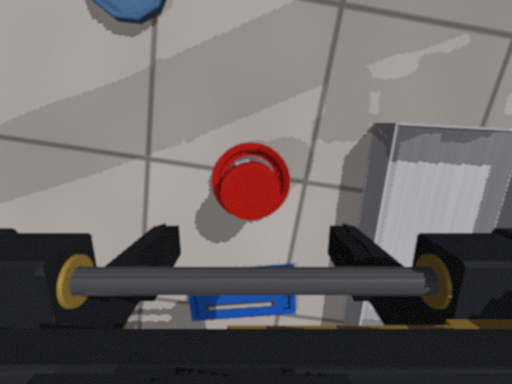

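Emit:
arm_command(plan=[[0.0881,0,-0.009,0.018,0],[0.0881,0,-0.02,0.042,0],[0.0881,0,-0.02,0.042,0],[0.0881,0,-0.02,0.042,0],[0.0881,0,-0.02,0.042,0],[0.0881,0,-0.02,0.042,0],[0.0881,0,-0.02,0.042,0],[0.0881,0,-0.02,0.042,0],[0.0881,0,-0.02,0.042,0],[0.0881,0,-0.02,0.042,0],[0.0881,0,-0.0175,0.0425,0],[0.0881,0,0,0,0]])

```text
clock: 19.15
tool_pos: [0.4948, -0.2336, 0.1689]
eef_rot: [0.461, 0.535, -0.464, 0.534]
contact_force: [0.3, 0.1, -0.1]
opening: 1.002
```

Emit:
arm_command(plan=[[0.0881,0,0,0,0.156],[0.0881,0,0,0,0.156],[0.0881,0,0,0,0.156],[0.0881,0,0,0,0.156],[0.0881,0,0,0,0.156],[0.0881,0,0,0,0]])

```text
clock: 19.9
tool_pos: [0.4974, -0.2274, 0.1691]
eef_rot: [-0.629, -0.323, 0.63, -0.321]
contact_force: [0.7, -0.5, 0.2]
opening: 0.997
```

```bash
python3 - <<'E'
from look import *
look('w8',['green'])
go(0.4975,-0.229,0.014,-36)
E
```

```text
green 3543 [273.  19.] z [0.001 0.002 0.008] all [621.7 -95.5  88.5  56.5  -8.7] top [621.7 -95.5  88.5  56.5  -8.7]
green 2353 [255. 193.] z [0.048 0.051 0.052] all [ 494.7 -233.1   54.2   52.7   53.9] top [ 494.7 -233.1   54.2   52.7   54. ]
pos [ 0.4974 -0.2277  0.1693] yaw -35.73 tilt [-0.002  0.001 -1.   ] shift [0.1553 0.0012 0.001 ] q7 -0.003 clk 19.95 open 1.001 F [ 0.9 -0.2  0.3]
roll deg 0.3 rad 0.005
```

View pics/w8.png

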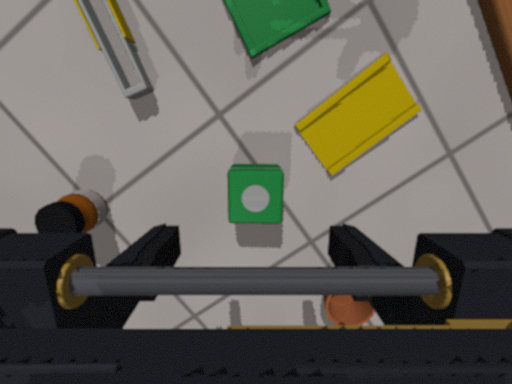

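Emit:
arm_command(plan=[[0.0881,0.03,0.0008,0.0035,0],[0.0881,0.045,0,0,0],[0.0881,0.045,0,0,0],[0.0881,0.025,0,0,0],[0.0881,0.009,0,0,0],[0.0881,0,0,0,0]])

```text
clock: 20.7
tool_pos: [0.4963, -0.2321, 0.016]
eef_rot: [-0.63, -0.322, 0.63, -0.321]
contact_force: [0.2, 0.1, -0.2]
opening: 1.003
```

Emit:
arm_command(force=20, plan=[[0.068,0,0,0,0],[0.062,0,0,0,0],[0.05,0,0,0,0],[0.05,0,0,0,0],[0.05,0,0,0,0],[0.05,0,0,0,0]])

```text
clock: 21.45
tool_pos: [0.4964, -0.2322, 0.0167]
eef_rot: [0.63, 0.321, -0.63, 0.321]
contact_force: [-1.8, 0.8, 5.8]
opening: 0.658
```

Emit:
arm_command(plan=[[0.05,-0.01,0,0,0],[0.05,-0.025,0,0,0],[0.05,-0.03,0,0,0],[0.05,-0.015,0,0,0],[0.05,0,0,0,-0.16],[0.05,0,0,0,-0.16],[0.05,0,0,0,-0.16],[0.05,0,0,0,0]])

```text
clock: 22.45
tool_pos: [0.496, -0.2323, 0.096]
eef_rot: [0.536, 0.461, -0.536, 0.461]
contact_force: [-0.0, -0.2, -1.3]
opening: 0.66
```

```bash
python3 - <<'E'
from look import *
go(0.626,-0.076,0.09,-8.3)
look('w9',['green'])
E
```

```text
pos [ 0.496  -0.2323  0.096 ] yaw -8.58 tilt [-0.     0.001 -1.   ] shift [ 0.0061  0.1052 -0.1739] q7 0.327 clk 22.45 open 0.66 F [-0.  -0.2 -1.3]
roll deg -0.3 rad -0.005
green 5609 [387.  23.] z [0.001 0.002 0.007] all [ 619.5 -106.9   90.2   34.5   -8.3] top [ 619.4 -107.1   90.2   34.    -8.3]
green 1355 [254. 201.] z [0.089 0.101 0.111] all [ 499.6 -207.    50.7    1.1   -8.4] top [ 499.6 -206.9   50.7    1.    -8.5]
green 6003 [254. 237.] z [0.125 0.13  0.131] all [ 499.  -218.4   58.3   23.9   -8.9] top [ 498.3 -218.3   56.9   23.9   -8.9]
green 2941 [253. 310.] z [0.129 0.13  0.131] all [ 492.4 -253.7   54.2   17.    -9. ] top [ 492.4 -253.7   54.2   17.    -9. ]
```

View pics/w9.png

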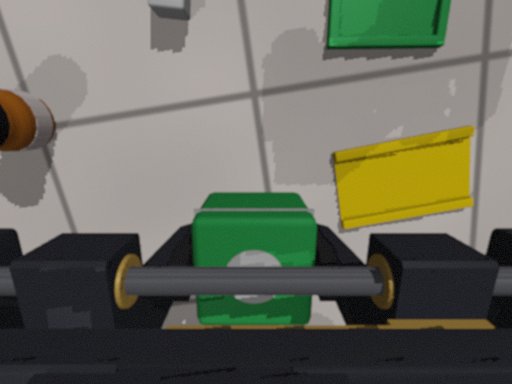

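Emit:
arm_command(plan=[[0.05,0,0.01,-0.017,0],[0.05,0,0.02,-0.034,0],[0.05,0,0.022,-0.037,0],[0.05,0,0.022,-0.037,0],[0.05,0,0.02,-0.033,0],[0.05,0,0.0105,-0.019,0],[0.05,0,0,0,0],[0.05,0,0,0,0]])

```text
clock: 23.5
tool_pos: [0.6243, -0.075, 0.096]
eef_rot: [-0.535, -0.461, 0.537, -0.461]
contact_force: [-0.1, -0.2, -2.2]
opening: 0.655
```

```bash
python3 - <<'E'
from look import *
go(0.626,-0.073,0.0197,-8.3)
look('w10',['green'])
E
```

```text
pos [ 0.6243 -0.075   0.096 ] yaw -8.65 tilt [-0.002 -0.002 -1.   ] shift [ 0.0763  0.0015 -0.0024] q7 0.07 clk 23.5 open 0.655 F [-0.1 -0.2 -2.2]
roll deg -0.3 rad -0.006
green 5655 [255. 179.] z [0.001 0.003 0.107] all [627.8 -54.6  88.2  42.7  -8.7] top [628.1 -49.8  53.1   1.4  -9. ]
green 6001 [254. 237.] z [0.125 0.13  0.131] all [627.3 -61.1  58.3  23.8  -8.8] top [626.7 -61.   57.   23.8  -8.8]
green 2910 [253. 310.] z [0.129 0.13  0.131] all [620.9 -96.1  54.2  16.8  -9.2] top [620.9 -96.1  54.2  16.8  -9.2]
```

View pics/w10.png

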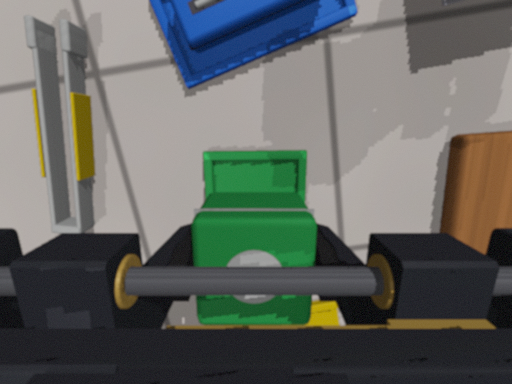

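Lined up; descend (tin held square with the tray).

Emit:
arm_command(plan=[[0.05,0.02,0.001,-0.002,0],[0.05,0.025,0,0,0],[0.05,0.017,0,0,0],[0.05,0.007,0,0,0],[0.05,0.003,0,0,0],[0.05,0.002,0,0,0],[0.05,0,0,0,0]])

```text
clock: 24.42
tool_pos: [0.6274, -0.0708, 0.0227]
eef_rot: [0.536, 0.461, -0.535, 0.462]
contact_force: [0.5, -0.3, -2.0]
opening: 0.656
```

Emit:
arm_command(plan=[[0.05,0.001,0,0.001,0],[0.05,0.001,0,0,0],[0.05,0.001,0,0,0],[0.05,0,0,0,0]])

```text
clock: 24.92
tool_pos: [0.627, -0.0719, 0.0198]
eef_rot: [0.536, 0.462, -0.536, 0.462]
contact_force: [-1.5, 0.0, 4.3]
opening: 0.658
```

Emit:
arm_command(plan=[[0.061,0,0,0,0],[0.066,0,0,0,0],[0.074,0,0,0,0],[0.082,0,0,0,0],[0.0881,-0.01,0,0,0],[0.0881,-0.04,0,0,0],[0.0881,-0.06,0,0,0],[0.0881,-0.04,0,0,0],[0.0881,0,0,0,0]])

```text
clock: 26.05
tool_pos: [0.6294, -0.0723, 0.1736]
eef_rot: [0.538, 0.46, -0.534, 0.464]
contact_force: [-0.1, 0.6, -0.2]
opening: 1.0
```

```bash
python3 - <<'E'
from look import *
look('w11',['green','yellow'])
go(0.49,0.0,0.17,-14)
E
```

```text
green 4701 [249. 183.] z [0.002 0.052 0.055] all [624.4 -77.3  87.1  87.1  82.2] top [625.8 -75.2  58.1  57.6  -8.6]
yellow 645 [120. 136.] z [0.005 0.014 0.022] all [490.7   0.6  65.8   1.9  75.8] top [490.7   0.5  65.7   1.8  75.5]
yellow 783 [ 70. 281.] z [0.248 0.254 0.257] all [581.7 -42.1  14.6   2.6  81.5] top [581.8 -41.5  13.5   2.6  81.8]
yellow 2143 [271. 307.] z [0.001 0.002 0.007] all [ 618.7 -166.4  218.9  116.1  -80.6] top [ 632.8 -254.7  118.3   45.    -4.5]
yellow 568 [454. 324.] z [0.261 0.262 0.264] all [678.7 -62.   25.1   2.6  -7.1] top [678.7 -62.   25.1   2.6  -7.1]
pos [ 0.6278 -0.0719  0.1712] yaw -8.48 tilt [ 0.004 -0.    -1.   ] shift [ 0.0007 -0.1469 -0.0508] q7 0.055 clk 26.1 open 1.004 F [ 0.1  0.8 -0. ]
roll deg 5.5 rad 0.096
```

View pics/w11.png

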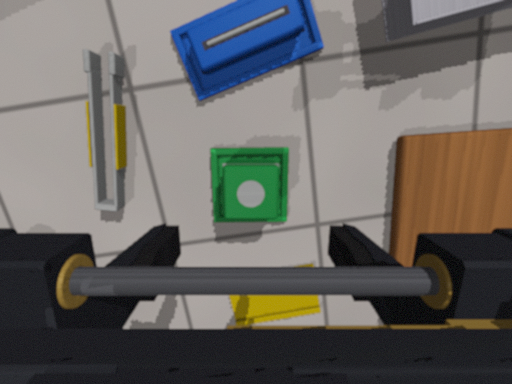

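Emit:
arm_command(plan=[[0.0881,0,-0.025,-0.008,0],[0.0881,0,-0.037,-0.013,0],[0.0881,0,-0.037,-0.013,0],[0.0881,0,-0.037,-0.013,0],[0.0881,0,-0.025,-0.007,0.098],[0.0881,0,0,0,0],[0.0881,0,0,0,0]])

```text
clock: 26.98
tool_pos: [0.4766, 0.0049, 0.1689]
eef_rot: [0.557, 0.435, -0.557, 0.435]
contact_force: [-0.2, -0.3, 0.5]
opening: 1.001
```

```bash
python3 - <<'E'
from look import *
look('w12',['yellow'])
go(0.476,0.004,0.009,-14.2)
f=np.load('pics/w12.npz');W=f['W'];k=(W[...,2]>.017)&(W[...,2]<.03)&(abs(W[...,0]-.476)<.08)&(abs(W[...,1])<.12)
k=cv2.morphologyEx(k.astype(np.uint8),cv2.MORPH_OPEN,np.ones((2,2)))>0
X=W[k];print(len(X),fit(X[:,:2]))
E
```

```text
yellow 702 [ 69. 281.] z [0.245 0.251 0.253] all [433.1  40.8  12.2   2.9  78.3] top [433.1  40.8  12.2   2.9  78.3]
yellow 1085 [421. 322.] z [0.002 0.008 0.258] all [ 557.9 -110.9  270.    30.4  -74.9] top [525.1  11.   35.2   2.5 -14. ]
pos [0.4769 0.0048 0.1689] yaw -14.07 tilt [ 0.001 -0.    -1.   ] shift [ 0.1599 -0.0008  0.0009] q7 -0.092 clk 27.02 open 1.001 F [ 0.6 -0.1  0.5]
roll deg 0.1 rad 0.002
1600 [475.2  -3.  181.1  33.1  75.9]
```

View pics/w12.png

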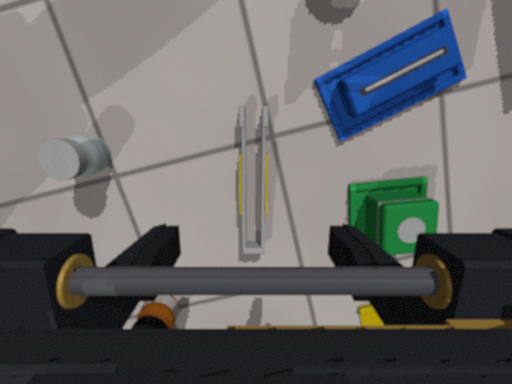

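```bash
python3 - <<'E'
from look import *
s=r.get_state()
P=ray('wrist',[[254,252],[254,106],[240,154],[267,154],[240,214],[267,214]],0.024,s);print(P.round(4),P[:2].mean(0),P[2:].mean(0),np.linalg.norm(P[0]-P[1]))
c=P[:2].mean(0)*.5+P[2:].mean(0)*.5;go(c[0],c[1],0.009,-14.1)
E
```

```text
[[ 0.4571 -0.0752  0.024 ]
 [ 0.4974  0.0857  0.024 ]
 [ 0.4707  0.0415  0.024 ]
 [ 0.499   0.0344  0.024 ]
 [ 0.4532 -0.0247  0.024 ]
 [ 0.4833 -0.0323  0.024 ]] [0.47724734 0.00524942 0.024     ] [0.47654701 0.00474421 0.024     ] 0.16586346234185173
pos [0.4769 0.0048 0.1689] yaw -14.07 tilt [ 0.001 -0.    -1.   ] shift [ 0.1599 -0.0002 -0.0002] q7 -0.092 clk 27.02 open 1.001 F [ 0.6 -0.1  0.5]
roll deg 0.0 rad 0.001
```

Tongs centre (0.477, 0.005), length reads 166 mm (170 expected) – consistent. Descend and grip.

Emit:
arm_command(plan=[[0.0881,0.03,0,0,0],[0.0881,0.045,0,0,0],[0.0881,0.045,0,0,0],[0.0881,0.028,0,0,0],[0.0881,0.012,0,0,0],[0.0881,0,0,0,0]])

```text
clock: 27.78
tool_pos: [0.476, 0.005, 0.0088]
eef_rot: [-0.558, -0.435, 0.558, -0.435]
contact_force: [-0.9, 0.5, 0.5]
opening: 1.0
```

Emit:
arm_command(force=20, plan=[[0.05,0,0,0,0],[0.04,0,0,0,0],[0.036,0,0,0,0],[0.025,0,0,0,0],[0.025,0,0,0,0],[0.025,0,0,0,0],[0.025,0,0,0,0],[0.025,0,0,0,0]])

```text
clock: 28.78
tool_pos: [0.4757, 0.0054, 0.0092]
eef_rot: [0.558, 0.435, -0.558, 0.435]
contact_force: [-0.8, -0.5, 1.5]
opening: 0.36
```

Emit:
arm_command(plan=[[0.025,-0.01,0,0,0],[0.025,-0.03,0,0,0],[0.025,-0.035,0,0,0],[0.025,-0.035,0,0,0],[0.025,-0.01,0,0,0],[0.025,0,0,0,0]])

```text
clock: 29.52
tool_pos: [0.4757, 0.0055, 0.1294]
eef_rot: [0.558, 0.435, -0.557, 0.435]
contact_force: [0.1, 0.4, -2.0]
opening: 0.36
```

```bash
python3 - <<'E'
from look import *
go(0.634,-0.233,0.13,-88)
look('s13',['yellow'],'side')
look('sc13',['yellow'],'scene')
a=cv2.imread('pics/s13.png');b=cv2.imread('pics/sc13.png');cv2.imwrite('pics/z2.png',np.hstack([a[90:290,130:400],b[80:280,120:390]]))
E
```

```text
pos [0.4757 0.0055 0.1294] yaw -14.07 tilt [ 0.001  0.    -1.   ] shift [-0.0005  0.2116  0.1928] q7 -0.058 clk 29.52 open 0.36 F [ 0.1  0.4 -2. ]
roll deg 73.9 rad 1.29
yellow 389 [254. 172.] z [0.002 0.004 0.009] all [ 632.8 -230.7  110.2   72.9    2.3] top [ 632.8 -230.7  110.2   72.9    2.3]
yellow 741 [163. 202.] z [0.001 0.003 0.008] all [ 636.3 -231.7  108.7   64.3    3.3] top [ 636.3 -231.7  108.7   64.3    3.3]
```

View pics/z2.png

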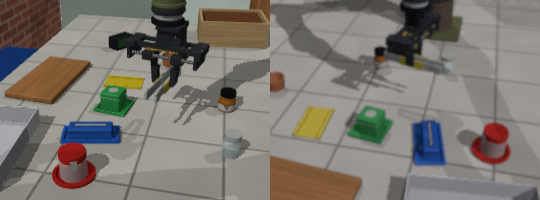

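Emit:
arm_command(plan=[[0.025,0,0,0,0.183],[0.025,0,0,0,0.183],[0.025,0,0,0,0.183],[0.025,0,0,0,0.183],[0.025,0,0,0,0.183],[0.025,0,0,0,0.183],[0.025,0,0,0,0.183],[0.025,0,0,0,0]])

```text
clock: 30.62
tool_pos: [0.4748, 0.0053, 0.1279]
eef_rot: [-0.706, -0.016, 0.708, -0.017]
contact_force: [-0.5, -0.4, -1.8]
opening: 0.359
```

```bash
python3 - <<'E'
from look import *
go(0.634,-0.232,0.13,-87.5)
E
```

```text
pos [0.4748 0.0053 0.1279] yaw -87.37 tilt [-0.003 -0.001 -1.   ] shift [-0.0022  0.2443 -0.1481] q7 -0.819 clk 30.62 open 0.359 F [-0.5 -0.4 -1.8]
roll deg 0.1 rad 0.002
```

Emit:
arm_command(plan=[[0.025,0,0.015,-0.009,0],[0.025,0,0.034,-0.0205,0],[0.025,0,0.037,-0.0225,0],[0.025,0,0.037,-0.0225,0],[0.025,0,0.037,-0.0225,0],[0.025,0,0.037,-0.0225,0],[0.025,0,0.032,-0.0195,0],[0.025,0,0.0153,-0.009,0],[0.025,0,0,0,0],[0.025,0,0,0,0]])

```text
clock: 31.88
tool_pos: [0.6335, -0.2318, 0.1287]
eef_rot: [-0.707, -0.016, 0.707, -0.015]
contact_force: [0.1, 0.6, -1.5]
opening: 0.358
```

```bash
python3 - <<'E'
from look import *
go(0.634,-0.232,0.0122,-87.5)
look('w14',['yellow'])
W=np.load('pics/w14.npz')['W'];k=(W[...,2]>.115)&(W[...,2]<.16)&(abs(W[...,0]-.68)<.08)&(abs(W[...,1]+.232)<.03)
X=W[k];print('tongs far end',np.percentile(X,[1,50,99],axis=0).round(3))
E
```

```text
pos [ 0.6335 -0.2318  0.1287] yaw -87.45 tilt [-0.001  0.001 -1.   ] shift [ 0.1165  0.0004 -0.0007] q7 -0.735 clk 31.88 open 0.358 F [ 0.1  0.6 -1.5]
roll deg 0.0 rad 0.001
yellow 748 [225. 197.] z [0.006 0.141 0.143] all [ 656.5 -208.4   66.3   17.8    2.7] top [ 645.3 -216.7   43.1    2.3    2.7]
yellow 3397 [253. 185.] z [0.001 0.002 0.003] all [ 632.5 -231.5  116.    30.3    2.5] top [ 632.5 -231.5  116.    30.3    2.5]
yellow 1527 [285. 188.] z [0.001 0.007 0.143] all [ 643.8 -257.7   96.3   25.7    2.3] top [ 646.8 -246.1   42.6    2.5    2.5]
yellow 456 [336. 281.] z [0.202 0.21  0.213] all [ 657.9 -253.7   13.7    1.5    3.3] top [ 657.9 -253.7   13.5    1.4    2.6]
yellow 666 [385. 324.] z [0.216 0.217 0.218] all [ 652.7 -265.1   25.3    2.1  -87.8] top [ 652.7 -265.1   25.3    2.1  -87.8]
tongs far end [[ 0.602 -0.26   0.122]
 [ 0.655 -0.238  0.141]
 [ 0.716 -0.204  0.159]]
```

View pics/w14.png

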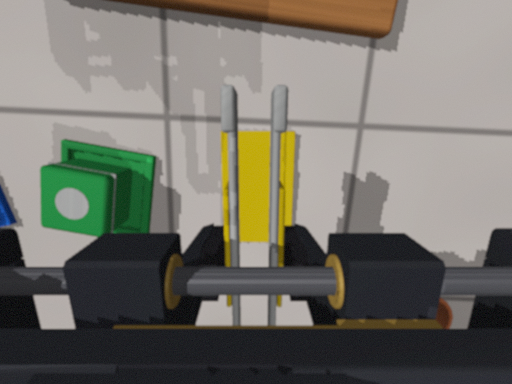

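Emit:
arm_command(plan=[[0.025,0.02,0,0,0],[0.025,0.035,0,0,0],[0.025,0.03,0,0,0],[0.025,0.017,0,0,0],[0.025,0.007,0,0,0],[0.025,0.004,0,0,0],[0.025,0.001,0,0,0],[0.025,0,0,0,0]])

```text
clock: 32.92
tool_pos: [0.6347, -0.2324, 0.0159]
eef_rot: [0.707, 0.015, -0.707, 0.016]
contact_force: [0.6, 0.2, -0.7]
opening: 0.366
```

Emit:
arm_command(plan=[[0.025,0.001,0,0,0],[0.025,0.001,0,0,0],[0.025,0.001,0,0,0],[0.025,0,0,0,0]])

```text
clock: 33.42
tool_pos: [0.6342, -0.2322, 0.0123]
eef_rot: [0.707, 0.016, -0.707, 0.015]
contact_force: [-0.4, 0.6, 0.5]
opening: 0.364
```

Emit:
arm_command(plan=[[0.025,0.0007,0,0,0],[0.025,0,0,0,0]])

```text
clock: 33.67
tool_pos: [0.6342, -0.2323, 0.0123]
eef_rot: [0.707, 0.016, -0.707, 0.015]
contact_force: [-0.9, 1.1, 5.3]
opening: 0.358
```

Emit:
arm_command(plan=[[0.036,0,0,0,0],[0.042,0,0,0,0],[0.05,0,0,0,0],[0.055,0,0,0,0],[0.055,-0.01,0,0,0],[0.055,-0.03,0,0,0],[0.055,-0.06,0,0,0],[0.055,-0.06,0,0,0],[0.055,-0.02,0,0,0],[0.055,0,0,0,0]])

```text
clock: 34.92
tool_pos: [0.6348, -0.2325, 0.193]
eef_rot: [0.708, 0.015, -0.706, 0.016]
contact_force: [0.0, -0.7, -0.7]
opening: 0.624
```

```bash
python3 - <<'E'
from look import *
look('w15',['yellow','green'])
W=np.load('pics/w15.npz')['W'];k=(W[...,2]>.02)&(W[...,2]<.035)&(abs(W[...,0]-.634)<.12)&(abs(W[...,1]+.232)<.04)
X=W[k];print('tongs',fit(X[:,:2]),np.percentile(X,[1,50,99],axis=0).round(3))
look('s15',['red','terra'],'side');look('sc15',['red','dblue','terra'],'scene')
a=cv2.imread('pics/s15.png');b=cv2.imread('pics/sc15.png');cv2.imwrite('pics/z3.png',np.hstack([a[90:384,130:420],b[90:300,90:470][:,:]] ) if 0 else np.hstack([cv2.resize(a,(400,300)),cv2.resize(b,(400,300))]))
go(.634,-.232,.19)
E
```

```text
yellow 1145 [253. 176.] z [0.001 0.002 0.003] all [ 632.5 -232.1  115.5   13.     2.8] top [ 632.5 -232.1  115.5   13.     2.8]
yellow 1813 [275. 176.] z [0.001 0.003 0.008] all [ 634.5 -259.2  116.6   23.5    2.8] top [ 634.6 -260.1  116.6   21.5    2.5]
yellow 1304 [234. 176.] z [0.001 0.003 0.008] all [ 631.7 -208.7  115.4   16.     1.9] top [ 631.9 -208.5  115.    15.3    2.5]
yellow 621 [378. 281.] z [0.266 0.275 0.277] all [ 659.3 -265.8   14.8    2.1    2.7] top [ 659.8 -265.8   13.9    2.1    2.7]
green 2578 [145. 173.] z [0.001 0.006 0.025] all [625.4 -79.8  88.2  86.5  82.1] top [636.8 -92.3  77.1  37.7  34.4]
green 2072 [114. 185.] z [0.05  0.053 0.055] all [628.1 -77.7  54.2  53.5  81.7] top [628.1 -77.7  54.2  53.5  81.7]
tongs [ 632.7 -232.2  169.1   31.9    2.5] [[ 0.549 -0.249  0.022]
 [ 0.64  -0.236  0.025]
 [ 0.716 -0.214  0.027]]
red 483 [201. 243.] z [0.059 0.068 0.069] all [634.3 243.6  52.8  51.5  31.9] top [634.1 243.8  53.3  50.7  36.1]
red 429 [204. 268.] z [0.004 0.008 0.01 ] all [630.9 247.7  88.3  70.2  25.4] top [630.9 247.7  88.3  70.2  25.4]
terra 144 [
[... 15240 characters left out ...]
op [-438.6  889.4   80.7   12.8  -86.4]
terra 1081 [ 62. 100.] z [0.083 0.091 0.095] all [ 297.3 -737.4  203.3  144.7    3.8] top [ 297.9 -738.2  203.1  144.5    3.3]
terra 283 [124. 161.] z [0.009 0.022 0.036] all [ 509.  -412.3   61.7   47.5   35.8] top [ 507.  -409.5   60.2   45.9   27.4]
terra 8558 [135. 275.] z [0.018 0.02  0.021] all [ 873.8 -195.6  293.4  153.9   85.4] top [ 873.8 -195.6  293.4  153.9   85.4]
terra 1402 [ 24. 358.] z [-0.756 -0.751 -0.746] all [ 857.  -881.7  258.   159.7  -87.9] top [ 797.6 -875.5  203.7  189.7   41.3]
pos [ 0.6331 -0.2312  0.1892] yaw -87.48 tilt [-0.004  0.002 -1.   ] shift [-0.0008  0.0009 -0.0009] q7 -0.772 clk 35.08 open 0.622 F [ 0.5 -0.2  0.3]
```

View pics/w15.png

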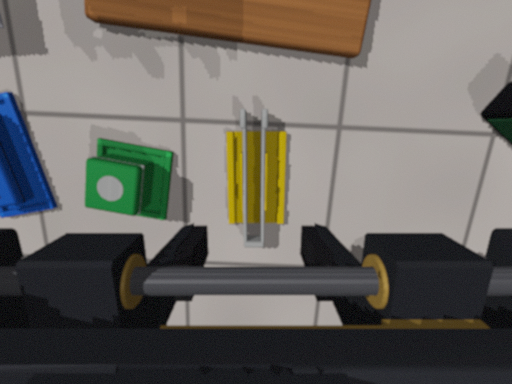

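View pics/z3.png

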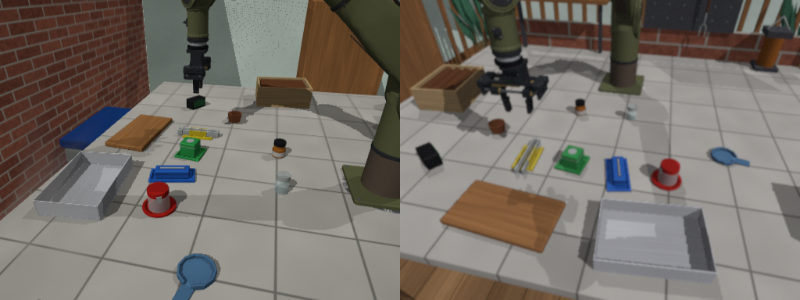

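Every item sits within about 3 mm of its holder's centre at the expected height. The cup and spoon rest haven't moved, so I'm handing in.

```bash
python3 -c "
from plant import r
print(r.finish_job(), r.get_state()['clock'])"
```

```text
the job is handed in; nothing more can be done
the job is handed in; nothing more can be done
```

All four things are in their matching holders, each lowered to light floor contact before release. I handed the job in at about 35 s of the 106 s allowed; it reports no verdict.

My last camera measurements, before handing in:

| Thing | Measured centre (m) | Holder centre (m) | Measured top height | Expected top height |
|---|---|---|---|---|
| Canister | (0.635, 0.237) | (0.636, 0.236) | 67 mm | 67 mm |
| Green tin | (0.626, -0.075) | (0.626, -0.076) | 53–55 mm | 55 mm |
| Probe case | (0.645, 0.082) | (0.646, 0.082) | 33 mm | 33 mm (block top) |
| Tongs | (0.633, -0.232) | (0.634, -0.232) | 25–27 mm | 27 mm |

- **Alignment:** the probe case measured within 1° of the blue tray's long axis, and the tongs within 1° of the rest's.
- **Bystanders:** the sauce cup is where it was within 2 mm. The spoon rest is at the same place in the scene image. The arm was clear above everything.
- **Disagreements:** position readings for the same thing differed by 3–5 mm between cameras, and by up to about 9 mm for the canister and red tray in the last side view. All were well inside the 14 mm tolerance.

No check failed.

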